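# Lock the large grinding wheel with its bayonet clamp knob

### The arm

A 7-joint arm with a two-finger parallel gripper is mounted at the origin on the work surface. World frame = base frame: x ahead of the robot, y to its left, z up, the work surface at z = 0. Lengths are in m, angles in rad, forces in N, time in s.
With the tool pointing down it reaches from about 0.375 to 0.925 m from the base axis. Payload 3.1 kg.
Tool frame: the origin (TCP) lies midway between the tips of the shut fingers; the grasp point (between the pads) lies 19 mm behind it (manip.grip_depth is the distance from the TCP to the grasp point, in m); x points along the fingers, y is the direction in which the jaws open and shut, and the axes are right-handed (so a half turn about x gives the same grasp; the last joint's range is limited). The gripper opens to 85 mm and grips with 20 to 120 N. Pads are 22 mm wide; open, the fingers measure 114 mm over their backs; the gripper's body (76 mm by 85 mm) begins 54 mm behind the grasp point. The pads swing forward as they close: fully open they stand 13 mm farther back than shut.
Start: joints at [-1.244, 0.383, 0.044, 1.598, -0.018, 1.161, -0.05], TCP at [0.268, 0.592, 0.231] pointing down, gripper open.
Joint ranges: [-2.61, 2.61], [-0.41, 2.15], [-1.48, 1.57], [0, 2.5], [-1.57, 4.71], [0.05, 1.97], [-2.85, 2.85]. Speed limits (rad/s): [2.79, 2.79, 3.14, 3.14, 3.14, 3.14, 3.14].

### API

Orientations are given as a unit quaternion [x, y, z, w].
In Python, from cell import manip gives the robot as it stands. The module is installed in compiled form; this text tells all that it offers.
- The arm moves only by the shell command python3 -m inch 'ROWS' [OPENING] [FORCE]. ROWS is JSON, a list of rows, each a list of 2 entries, a list of its own where there are three numbers: the shift along the tool's x, y, z in cm, then the turn, a rotation vector about the tool's x, y, z in rad. A call has 1 to 8 rows; each row is the pose to reach, as a shift and turn from the pose measured when the call began, along the tool's axes at that moment; what a row does not reach only later rows make up. A row lasts 1/10 s, in which the tool goes at most 50 mm and 8.59 degrees, less where a joint would pass 70% of its speed; a pose out of reach is approached as far as the arm can. A call with a gripper value outside its range is refused whole. OPENING is the finger opening in cm, from 0 to 8.54, set as the call begins (- or left out, the last holds). The fingers move at their own pace and stop on an object; FORCE is the grip in N (left out, the last holds). Time passes only in rows, so rows that repeat a pose let the fingers close. It gives the time, the measured TCP pose, the force and the opening at its end, in the units of the state.
- manip.get_obs(): the state, without advancing time (a new reading comes with each control period).
- manip.snapshot(name): name is "side" or "top" or "wrist"; returns a dict with "frame" (420x560x3 uint8, blue, green, red), "depth" (420x560 float32, m along the optical axis (not along the pixel's ray), 0 where there is no reading), "fx", "fy", "cx", "cy" (pixels), "eye" and "rotation" of the camera in the world; the wrist camera has in their place "hand_eye" (4x4, takes a point from camera to tool coordinates, whose origin is the TCP and whose axes are the tool frame's). Camera axes: x right, y down, z forward; pixel columns grow to the right and rows downward; lengths in m; the calibration is good to about 2 mm. The wrist camera is an equidistant fisheye: a pixel r from the principal point sees the ray r / f radians off the axis. A picture is of the moment at which its call begins: read the wrist's pose just before it.
- manip.finish_job(): hands the job in, once; it reports no verdict.
The state is a dict: "time_s": time; "joint_positions": joint angles; "qvel": joint speeds; "joint_efforts": joint torques, N m; "position": TCP position; "tcp_rot": TCP orientation; "wrist_force": force on the tool from outside, world axes, zero at the start; "ft_torque": the same for the moment, N m; "grip_width": opening from 0.0 (shut) to 1.0 (fully open).
Only numpy, scipy, OpenCV 4.12 (cv2) and the standard library are available. Lean on these libraries where they do the work, as an engineer would, in place of code of your own. Each camera call takes 0.05 s, during which the arm holds its last target. There are 200 camera calls.

### The job

Two flat grinding units stand on the glass-cutting bench. On the large one, push the clamp knob in the middle of the wheel all the way down against its spring, give it a quarter turn clockwise (seen from above) while it is down, then let go, so that it is locked. Leave the clamp knob of the small unit alone: that wheel is about to be changed.

Things in the scene. Friction and masses are not known exactly. Their poses are not given: they have to be found in the camera images.
- large_knob (a point): Centre of the grip bar of the clamp knob on the large unit (200 mm wheel in a round blue 250 mm tub, rim 106 mm above the bench). Upright dark steel bar, 56 mm long, 14 thick, 40 tall, on a round flange 58 mm across. Point: 20 mm under the bar's top, 20 mm above the flange, 161 mm above the bench at the start. x along the bar, y across it, z up; moves and turns with the knob. The unit is fixed.
- large_press (a joint): How far the large unit's knob is pushed down, m: 0 standing up (start), 0.014 at its lower stop. A spring lifts it with about 5 N at 0, 10 N at 0.014. Lugs under the flange keep it from turning over about 13 degrees until it is 0.010 down. Turned and let go it springs back to 0.007, into the locking recess; not turned, to 0; turned too little, it stays at 0.010, not locked.
- large_turn (a joint): Turn of the large unit's knob about its vertical axis, rad, positive clockwise seen from above: within 0.08 of 0 at the start (lugs in the collar's slots), 1.57 after the quarter turn, hard stop at 1.75. It locks from about 1.15 to 1.75. It takes little torque (under 0.1 N m).
- small_knob (a point): Centre of the grip bar of the like knob on the small unit (120 mm wheel in a round blue 176 mm tub): same knob, same heights. Not to be pushed or turned. On both units the knob's stem enters a steel collar, 64 mm across, its top 119 mm above the bench, in the middle of the wheel; the wheels do not turn.

How it is judged:
By the outcome, as a careful person would: the job done as asked, in the order asked, and still so for the second after the job is handed in, with the robot touching nothing.
It also fails if it takes over 35 s, if anything falls off the work surface, if the arm or the gripper's body presses on something with over 40 N, if the wrist force passes 120 N, or if a joint passes its speed limit or range.

## Working session

There is one attempt and no reset: what is moved stays moved. The work goes in short steps, Python scripts to look and compute and a shell command to move; the robot and the scene stay as the last step left them, time stands still between calls to the robot, and variables do not carry over. Pictures are saved under pics/ and viewed, about 8 in all and at most 12, crops included, and the job is handed in when it is done.

```bash
mkdir -p pics; cat > h.py <<'E'
import numpy as np, cv2, pickle
from cell import manip
from scipy.spatial.transform import Rotation as R
def snap(n,save=None):
    o=manip.get_obs(); s=manip.snapshot(n); s['obs']=o
    if save: cv2.imwrite('pics/'+save,s['frame']); pickle.dump(s,open('pics/'+save+'.pkl','wb'))
    return s
def world(s,u,v,z):  # z: plane height
    d=np.array([(u-s['cx'])/s['fx'],(v-s['cy'])/s['fy'],1.]); d=np.array(s['rotation'])@d; e=np.array(s['eye'])
    return e+d*(z-e[2])/d[2]
def cloud(s):
    D=s['depth'];v,u=np.mgrid[:D.shape[0],:D.shape[1]]
    P=np.stack([(u-s['cx'])/s['fx']*D,(v-s['cy'])/s['fy']*D,D],-1)@np.array(s['rotation']).T+np.array(s['eye'])
    P[D==0]=np.nan; return P
E
python3 - <<'E'
from h import *
o=manip.get_obs(); print(o); print(manip.grip_depth, R.from_quat(o['tcp_rot']).as_matrix().round(3))
a=snap('top','top1.png');b=snap('side','side1.png')
for s in(a,b):print(s['eye'],np.array(s['rotation']).round(3),s['fx'])
P=cloud(a); m=(P[...,2]>.15)&(P[...,2]<.2)
n,l,st,c=cv2.connectedComponentsWithStats(m.astype('uint8'))
for i in range(1,n):
    if st[i,4]>20: print(i,st[i],c[i].round(1),np.median(P[l==i],0).round(3))
E
```

```text
{'time_s': 0.0, 'joint_positions': array([-1.2437774 ,  0.38386606,  0.04382713,  1.59962725, -0.0178967 ,
        1.16119651, -0.04991182]), 'qvel': array([-4.67391785e-04, -1.83727937e-05,  3.29159036e-04, -1.56607097e-03,
       -1.81900954e-03,  2.65429624e-04,  4.21460524e-04]), 'joint_efforts': array([-7.66562152e-05, -4.33463144e+01,  1.02463514e+00, -2.49517250e+01,
        1.05253942e-02,  1.14543134e-02,  6.83767794e-06]), 'position': array([0.26750529, 0.59133699, 0.22984232]), 'tcp_rot': array([ 0.14809894,  0.69137045, -0.14998773,  0.69106967]), 'wrist_force': array([-0.52035656, -0.40414437,  0.64452888]), 'ft_torque': array([-0.0203059 ,  0.05066706,  0.07231123]), 'grip_width': 1.0023445277969887}
0.0187 [[-0.001  0.412  0.911]
 [-0.003  0.911 -0.412]
 [-1.    -0.003  0.   ]]
[0.46940705 0.01332457 0.91479484] [ 0.712 -0.7    0.04  -0.03 ] 389.6736723861679
[ 0.04598472 -0.48892815  1.02527206] [ 0.863 -0.368  0.137 -0.318] 501.0261004795653Traceback (most recent call last):
  File "<stdin>", line 5, in <module>
  File "h.py", line 13, in cloud
    P=np.stack([(u-s['cx'])/s['fx']*D,(v-s['cy'])/s['fy']*D,D],-1)@np.array(s['rotation']).T+np.array(s['eye'])
      ~~~~~~~~~~~~~~~~~~~~~~~~~~~~~~~~~~~~~~~~~~~~~~~~~~~~~~~~~~~~^~~~~~~~~~~~~~~~~~~~~~~~~~
ValueError: matmul: Input operand 1 has a mismatch in its core dimension 0, with gufunc signature (n?,k),(k,m?)->(n?,m?) (size 4 is different from 3)
```

Rotation is a quaternion; fix the helper.

```bash
sed -i "s/np.array(s\['rotation'\])/R.from_quat(s['rotation']).as_matrix()/" h.py
python3 - <<'E'
from h import *
for f in('top1','side1'):
    a=pickle.load(open(f'pics/{f}.png.pkl','rb'))
    P=cloud(a); m=(P[...,2]>.15)&(P[...,2]<.2)
    n,l,st,c=cv2.connectedComponentsWithStats(m.astype('uint8'))
    for i in range(1,n):
        if st[i,4]>20: print(f,st[i],c[i].round(1),np.median(P[l==i],0).round(3))
E
```

```text
top1 [145 166  26  28 290] [157.6 179.7] [0.593 0.243 0.181]
top1 [426 222  26  27 369] [438.4 235. ] [ 0.496 -0.293  0.18 ]
side1 [   7   19  105   59 1919] [58.6 48.3] [0.534 0.915 0.189]
side1 [220 140  10  25 174] [224.4 151.9] [0.586 0.238 0.177]
side1 [362 306  31  20 400] [376.6 315.3] [ 0.491 -0.299  0.177]
side1 [ 64 367  34  53 565] [ 86.2 401.5] [ 0.026 -0.053  0.177]
side1 [545 382  15  37 294] [554.3 401.6] [ 0.575 -0.612  0.159]
```

View pics/top1.png

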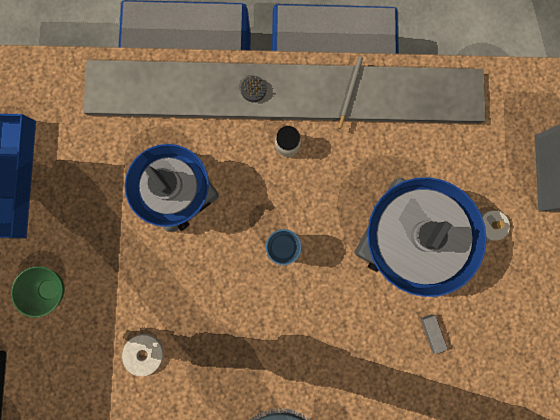

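View pics/side1.png

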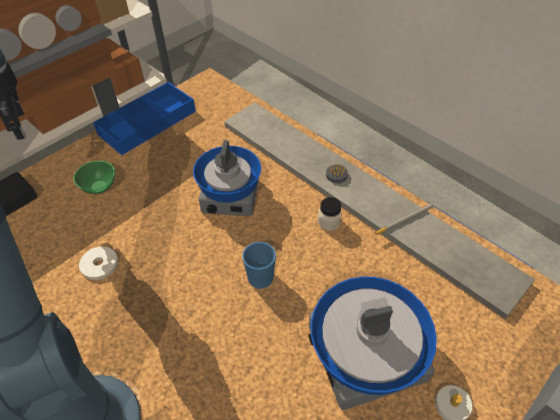

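```bash
python3 - <<'E'
from h import *
for f,(w,wp) in {'top1':((426,238),(438,235)),'side1':((376,315),(376,315))}.items():
    a=pickle.load(open(f'pics/{f}.png.pkl','rb'))
    P=cloud(a); 
    m=(P[...,2]>.172)&(P[...,2]<.19)&(np.hypot(P[...,0]-.495,P[...,1]+.296)<.05)
    xy=P[m][:,:2]; r=cv2.minAreaRect((xy*1000).astype('float32')); e,V=np.linalg.eigh(np.cov(xy.T))
    print(f,m.sum(),xy.mean(0),r,'yaw',np.degrees(np.arctan2(V[1,1],V[0,1])),np.sqrt(e),P[m][:,2].mean())
    hsv=cv2.cvtColor(a['frame'],cv2.COLOR_BGR2HSV)
    b=cv2.inRange(hsv,(100,120,60),(130,255,255))>0
    b&=(np.hypot(P[...,0]-.495,P[...,1]+.296)<.2)&(abs(P[...,2]-.106)<.006)
    q=P[b][:,:2]; A=np.c_[2*q,np.ones(len(q))]; x=np.linalg.lstsq(A,(q**2).sum(1),rcond=None)[0]
    print('rim',len(q),x[:2],np.sqrt(x[2]+x[0]**2+x[1]**2))
E
```

```text
top1 253 [ 0.49678714 -0.29535741] ((496.998046875, -297.0195617675781), (15.082586288452148, 56.304988861083984), 59.11610412597656) yaw 148.93906922671658 [0.00424864 0.01613438] 0.1806219698160824
rim 995 [ 0.49688488 -0.29652327] 0.12105838375145657
side1 239 [ 0.49352142 -0.29786746] ((494.80224609375, -297.168212890625), (15.775557518005371, 56.017086029052734), 58.98788833618164) yaw 148.7196145595838 [0.00427579 0.01635603] 0.1794380840578427
rim 961 [ 0.49443444 -0.29730838] 0.12139401781482294
```

```bash
python3 -m inch '[[[-3,0,0],[0,0,0]],[[-5,0,0],[0,0,0]]]' 8.54 60
```

```text
time_s: 0.3
position: [0.2673, 0.591, 0.2797]
tcp_rot: [0.147, 0.691, -0.151, 0.691]
wrist_force: [-0.2, 0.4, 0.3]
grip_width: 1.0
```

```bash
python3 -m inch '[[[0,-3.9,3.1],[0.02,0,0]],[[0,-7.8,6.2],[0.04,0,0]],[[0,-11.7,9.4],[0.06,0,0]],[[0,-15.6,12.5],[0.08,0,0]],[[0,-19.5,15.6],[0.1,0,0]],[[0,-23.4,18.8],[0.117,0,0]],[[0,-27.3,21.9],[0.117,0,0]],[[0,-31.2,25],[0.117,0,0]]]'; python3 - <<'E'
from h import *
o=manip.get_obs();M=R.from_quat(o['tcp_rot']).as_matrix();print(M.round(3),o['joint_positions'].round(2),M.T@(np.array([.4957,-.297,.26])-o['position'])*100)
E
```

```text
time_s: 1.1
position: [0.3664, 0.2017, 0.2808]
tcp_rot: [0.187, 0.682, -0.191, 0.681]
wrist_force: [0.5, -0.2, 1.5]
grip_width: 0.998
[[-0.002  0.515  0.857]
 [-0.004  0.857 -0.515]
 [-1.    -0.005  0.   ]] [-0.92 -0.13  0.29  2.07  0.04  1.21  0.38] [  2.26773308 -36.05556014  36.78706025]
```

```bash
python3 -m inch '[[[0,-2,4.5],[0,0,0]],[[0,-4.5,8.8],[0,0,0]],[[0,-7.5,12.8],[0,0,0]],[[0,-10.8,16.5],[0,0,0]],[[0,-14.3,20],[0,0,0]],[[0,-17.8,23.5],[0,0,0]],[[0,-21.3,27],[0,0,0]],[[0,-25,30],[0,0,0]]]'; python3 - <<'E'
from h import *
o=manip.get_obs();M=R.from_quat(o['tcp_rot']).as_matrix();print(M.round(3),o['joint_positions'].round(2),M.T@(np.array([.4957,-.297,.26])-o['position'])*100)
E
```

```text
time_s: 1.9
position: [0.4947, -0.1689, 0.2821]
tcp_rot: [0.187, 0.681, -0.191, 0.681]
wrist_force: [0.3, 0.2, -1.1]
grip_width: 1.001
[[-0.001  0.515  0.857]
 [-0.004  0.857 -0.515]
 [-1.    -0.004  0.001]] [-0.51  0.11  0.82  1.87 -0.08  1.2   1.36] [  2.2594727  -10.91655206   6.6767421 ]
```

```bash
python3 -m inch '[[[0,-3.6,2.2],[0,0,0]],[[1,-7.2,4.4],[0,0,0]],[[2.5,-10.9,6.7],[0,0,0]],[[3.5,-10.9,6.7],[0,0,0]],[[3.5,-10.9,6.7],[0,0,0]]]'; python3 - <<'E'
from h import *
s=snap('wrist','w1.png')
o=manip.get_obs();M=R.from_quat(o['tcp_rot']).as_matrix();print(o['position'],M.round(3),o['joint_positions'].round(2),M.T@(np.array([.4957,-.297,.26])-o['position'])*100)
print(np.array(s['hand_eye']).round(3))
f='fx' 
# cloud from fisheye (depth along axis)
D=s['depth'];v,u=np.mgrid[:420,:560];x=(u-s['cx'])/s['fx'];y=(v-s['cy'])/s['fy'];r=np.hypot(x,y)+1e-9
t=np.tan(np.minimum(r,1.4))/r
C=np.stack([x*t*D,y*t*D,D,np.ones_like(D)],-1)@np.array(s['hand_eye']).T
W=C[...,:3]@M.T+o['position']
m=(D>0)&(abs(W[...,2]-.180)<.006)&(np.hypot(W[...,0]-.4957,W[...,1]+.297)<.05)
xy=W[m][:,:2];print(m.sum(),W[m].mean(0));print(cv2.minAreaRect((xy*1000).astype('float32')))
E
```

```text
time_s: 2.4
position: [0.4938, -0.2976, 0.2453]
tcp_rot: [0.189, 0.683, -0.192, 0.679]
wrist_force: [1.1, 0.4, -0.2]
grip_width: 1.003
[ 0.4951857  -0.29608748  0.24625729] [[-0.004  0.515  0.857]
 [-0.003  0.857 -0.515]
 [-1.    -0.004 -0.002]] [-0.26  0.31  0.88  1.79 -0.26  1.16  1.72] [-1.37424178 -0.05765435  0.08790555]
[[ 0.001 -0.325  0.946 -0.143]
 [ 1.     0.    -0.    -0.   ]
 [-0.     0.946  0.325 -0.082]
 [ 0.     0.     0.     1.   ]]
1427 [ 0.49712669 -0.29496839  0.18144936]
((499.3223876953125, -296.2295227050781), (13.331779479980469, 55.351524353027344), 58.80933380126953)
```

View pics/w1.png

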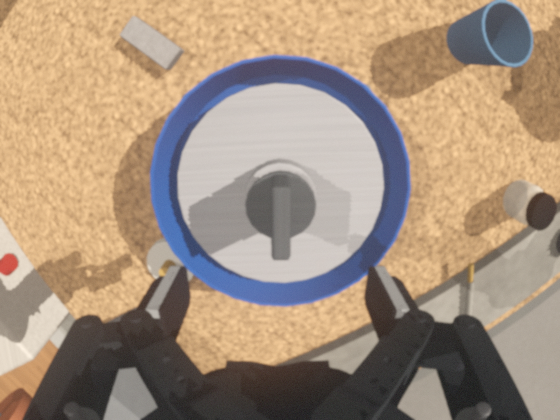

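```bash
python3 -m inch '[[[3,0,0.2],[0,0,0]],[[6,0,0.2],[0,0,0]],[[8,0,0.2],[0,0,0]],[[9.8,0,0.2],[0,0,0]],[[9.8,0,0.2],[0,0,0]]]' 8.54 60;  python3 -m inch '[[[0,0,0],[0,0,0]],[[0,0,0],[0,0,0]],[[0,0,0],[0,0,0]],[[0,0,0],[0,0,0]],[[0,0,0],[0,0,0]],[[0,0,0],[0,0,0]]]' 0 60; python3 -c "
from h import *
print(manip.get_obs())"
```

```text
time_s: 2.95
position: [0.496, -0.2933, 0.1461]
tcp_rot: [0.187, 0.685, -0.188, 0.679]
wrist_force: [-0.1, 0.1, -0.8]
grip_width: 0.999
time_s: 3.55
position: [0.4954, -0.2955, 0.1472]
tcp_rot: [0.187, 0.684, -0.189, 0.679]
wrist_force: [-2.4, -1.9, 4.4]
grip_width: 0.152
{'time_s': 3.55, 'joint_positions': array([-0.19031924,  0.43974835,  0.80748103,  1.87719659, -0.37076331,
        0.9889328 ,  1.81139114]), 'qvel': array([ 0.00155079,  0.00200541, -0.00185127, -0.00259458, -0.00205598,
        0.00220648, -0.0002801 ]), 'joint_efforts': array([-1.92835473e+00, -3.13042688e+01,  6.07896119e+00, -2.02997857e+01,
       -7.68427961e-01, -1.77962490e-02, -2.65129132e-02]), 'position': array([ 0.49539807, -0.29549952,  0.14719217]), 'tcp_rot': array([ 0.18714446,  0.68412568, -0.18937913,  0.67903207]), 'wrist_force': array([-2.39913456, -1.92846016,  4.36890309]), 'ft_torque': array([-0.41880133,  0.50156474,  0.08038479]), 'grip_width': 0.15182054267186462}
```

```bash
python3 -m inch '[[[0.4,0,0],[0,0,0]],[[0.8,0,0],[0,0,0]],[[1.2,0,0],[0,0,0]],[[1.2,0,0],[0,0,0]]]'; python3 -m inch '[[[0.2,0,0],[0,0,0]],[[0.2,0,0],[0,0,0]]]'
```

```text
time_s: 3.95
position: [0.4955, -0.2958, 0.1381]
tcp_rot: [0.189, 0.684, -0.189, 0.679]
wrist_force: [-6.1, 2.3, 16.9]
grip_width: 0.155
time_s: 4.15
position: [0.4955, -0.2959, 0.1384]
tcp_rot: [0.19, 0.684, -0.188, 0.679]
wrist_force: [-5.3, 1.5, 13.8]
grip_width: 0.156
```

```bash
python3 -m inch '[[[0.4,0,0],[0,0,0]],[[0.6,0,0],[0,0,0]],[[0.8,0,0],[0,0,0]],[[0.8,0,0],[0,0,0]]]'
```

```text
time_s: 4.55
position: [0.4957, -0.2963, 0.1361]
tcp_rot: [0.192, 0.684, -0.187, 0.678]
wrist_force: [-10.2, 6.0, 31.3]
grip_width: 0.158
```

```bash
python3 - <<'E'
from h import *
s=snap('wrist','w2.png');print(s['obs']['position'],s['obs']['wrist_force'],s['obs']['ft_torque'])
E
```

```text
[ 0.4956721  -0.29632029  0.13613475] [-10.15321808   6.0456484   31.31023702] [ 1.64368698  2.6286773  -0.04578476]
```

View pics/w2.png

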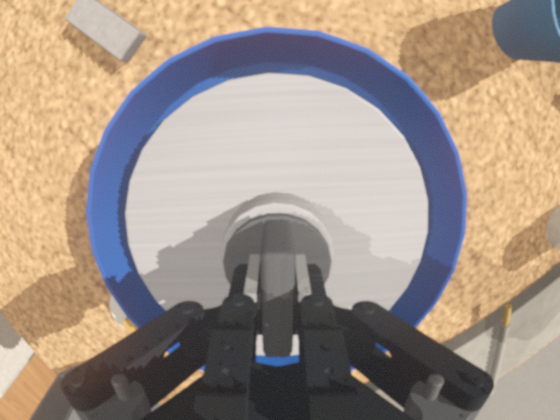

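```bash
cat >> h.py <<'E'
def wcloud(s):
    o=s['obs'];M=R.from_quat(o['tcp_rot']).as_matrix()
    D=s['depth'];v,u=np.mgrid[:420,:560];x=(u-s['cx'])/s['fx'];y=(v-s['cy'])/s['fy'];r=np.hypot(x,y)+1e-9
    t=np.tan(np.minimum(r,1.4))/r
    C=np.stack([x*t*D,y*t*D,D,np.ones_like(D)],-1)@np.array(s['hand_eye']).T
    W=C[...,:3]@M.T+o['position']; W[D==0]=np.nan; return W
E
python3 - <<'E'
from h import *
for n in('w1.png','w2.png'):
    s=pickle.load(open(f'pics/{n}.pkl','rb')); W=wcloud(s)
    rows=range(165,270,8) if n=='w1.png' else range(195,350,8)
    print(n,[(r,*(np.nanmedian(W[r-1:r+2,278:284],(0,1))*1000).round(1)) for r in rows])
s=pickle.load(open('pics/w2.png.pkl','rb'));W=wcloud(s)
print('flange',[(c,(W[250,c]*1000).round(1)) for c in (200,235,240,312,320,325,360)])
E
```

```text
w1.png [(165, np.float64(473.0), np.float64(-282.6), np.float64(119.1)), (173, np.float64(474.2), np.float64(-283.5), np.float64(140.4)), (181, np.float64(474.5), np.float64(-283.7), np.float64(165.4)), (189, np.float64(475.7), np.float64(-284.7), np.float64(180.7)), (197, np.float64(480.4), np.float64(-287.4), np.float64(181.3)), (205, np.float64(485.2), np.float64(-290.3), np.float64(181.0)), (213, np.float64(490.2), np.float64(-293.2), np.float64(181.1)), (221, np.float64(495.2), np.float64(-296.2), np.float64(181.3)), (229, np.float64(500.2), np.float64(-299.3), np.float64(181.1)), (237, np.float64(505.4), np.float64(-302.3), np.float64(181.2)), (245, np.float64(511.0), np.float64(-305.7), np.float64(180.9)), (253, np.float64(516.3), np.float64(-309.1), np.float64(181.0)), (261, np.float64(561.7), np.float64(-335.8), np.float64(96.6)), (269, np.float64(569.6), np.float64(-340.6), np.float64(96.9))]
w2.png [(195, np.float64(472.3), np.float64(-280.2), np.float64(104.8)), (203, np.float64(472.5), np.float64(-280.4), np.float64(118.0)), (211, np.float64(476.1), np.float64(-282.5), n
[... 711 characters left out ...]
), np.float64(170.2)), (307, np.float64(496.4), np.float64(-295.3), np.float64(170.1)), (315, np.float64(500.3), np.float64(-297.6), np.float64(169.8)), (323, np.float64(503.6), np.float64(-299.8), np.float64(170.2)), (331, np.float64(507.5), np.float64(-302.0), np.float64(170.3)), (339, np.float64(511.8), np.float64(-304.6), np.float64(170.4)), (347, np.float64(516.2), np.float64(-307.1), np.float64(170.0))]
flange [(200, array([ 479.1, -343.4,   97.4])), (235, array([ 479.4, -312.1,  128.7])), (240, array([ 480.4, -309.5,  129.6])), (312, array([ 499.4, -277.7,  130.1])), (320, array([ 501.6, -274.1,  130. ])), (325, array([ 502.6, -271.8,  130.9])), (360, array([ 532.3, -256.2,   96.9]))]
```

```bash
python3 -m inch '[[[0.5,0,-0.2],[0,0,0]],[[0.6,0,-0.3],[0,0,0]],[[0.6,0,-0.3],[0,0,0]]]'; python3 -c "
from h import *
o=manip.get_obs();M=R.from_quat(o['tcp_rot']).as_matrix();print(o['position'],M.T@o['wrist_force'],M.T@o['ft_torque'],M[:,0])"
```

```text
time_s: 4.9
position: [0.4955, -0.2963, 0.1364]
tcp_rot: [0.193, 0.683, -0.186, 0.68]
wrist_force: [-6.5, 3.4, 27.9]
grip_width: 0.154
[ 0.49553865 -0.29629309  0.13635578] [-27.87231047  -0.18658772  -7.50114791] [ 0.12893076  2.18871305 -0.16011835] [-9.72289433e-04  1.08141474e-02 -9.99941053e-01]
```

```bash
python3 -m inch '[[[0.7,0,-0.5],[0,0,0]],[[0.8,0,-0.7],[0,0,0]],[[0.8,0,-0.7],[0,0,0]]]'; python3 -c "
from h import *
o=manip.get_obs();M=R.from_quat(o['tcp_rot']).as_matrix();print(o['position'],M.T@o['wrist_force'],M.T@o['ft_torque'],M[:,0])"
```

```text
time_s: 5.2
position: [0.4953, -0.2963, 0.1365]
tcp_rot: [0.193, 0.678, -0.186, 0.684]
wrist_force: [-2.0, 3.0, 30.6]
grip_width: 0.155
[ 0.4953491  -0.2962919   0.13649134] [-30.59850133   1.89166813  -3.07351903] [ 0.13097626  1.40300827 -0.3434475 ] [ 0.01163082  0.00728408 -0.99990583]
```

```bash
python3 -m inch '[[[0.5,0,-0.2],[0.08,0,0]],[[0.6,0,-0.2],[0.16,0,0]],[[0.6,0,-0.2],[0.16,0,0]]]'; cat >>h.py <<'E'
def rep():
    o=manip.get_obs();M=R.from_quat(o['tcp_rot']).as_matrix();print(o['position'].round(4),'F',(M.T@o['wrist_force']).round(1),'T',(M.T@o['ft_torque']).round(2),'x',M[:,0].round(4),'yaw',np.degrees(np.arctan2(M[1,1],M[0,1])).round(1),o['joint_positions'].round(2))
E
python3 -c "
from h import *
rep()"
```

```text
time_s: 5.5
position: [0.4959, -0.2971, 0.1367]
tcp_rot: [0.248, 0.659, -0.239, 0.668]
wrist_force: [-6.2, 4.5, 30.2]
grip_width: 0.153
[ 0.4959 -0.2971  0.1367] F [-30.3  -0.1  -7.4] T [-0.16  2.26 -0.66] x [ 0.016   0.0081 -0.9998] yaw 49.7 [-0.19  0.46  0.83  1.89 -0.43  0.96  1.7 ]
```

```bash
python3 -m inch '[[[0.5,0,-0.3],[0.12,0,0]],[[0.6,0,-0.3],[0.24,0,0]],[[0.6,0,-0.3],[0.24,0,0]]]'; python3 - <<'E'
from h import *
rep()
s=snap('wrist','w3.png');W=wcloud(s)
print([(r,*(np.nanmedian(W[r-1:r+2,278:284],(0,1))*1000).round(1)) for r in range(243,350,16)])
E
```

```text
time_s: 5.8
position: [0.4961, -0.2968, 0.1365]
tcp_rot: [0.328, 0.625, -0.316, 0.635]
wrist_force: [-5.2, 4.9, 28.5]
grip_width: 0.155
[ 0.4961 -0.2968  0.1365] F [-28.5  -0.7  -6.9] T [-0.11  1.81 -1.11] x [ 0.0205  0.0085 -0.9998] yaw 35.9 [-0.23  0.48  0.88  1.9  -0.47  0.97  1.49]
[(243, np.float64(482.4), np.float64(-275.3), np.float64(160.7)), (259, np.float64(483.5), np.float64(-277.4), np.float64(170.2)), (275, np.float64(487.5), np.float64(-283.0), np.float64(170.4)), (291, np.float64(492.0), np.float64(-288.9), np.float64(170.7)), (307, np.float64(496.7), np.float64(-295.6), np.float64(170.6)), (323, np.float64(501.9), np.float64(-302.6), np.float64(170.5)), (339, np.float64(507.5), np.float64(-310.0), np.float64(170.7))]
```

View pics/w3.png

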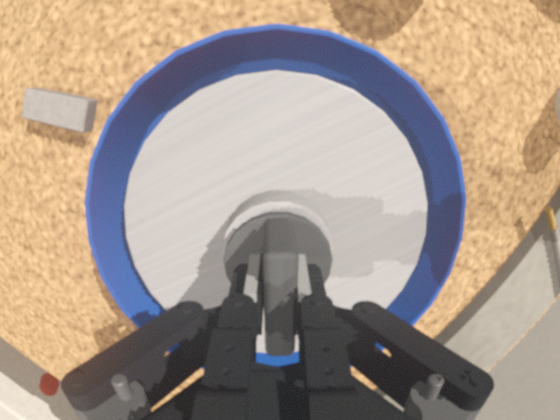

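```bash
python3 -m inch '[[[0.5,0,-0.2],[0.12,0,-0.02]],[[0.6,0,-0.2],[0.24,0,-0.02]],[[0.6,0,-0.2],[0.36,0,-0.02]],[[0.6,0,-0.2],[0.48,0,-0.02]],[[0.6,0,-0.2],[0.56,0,-0.02]],[[0.6,0,-0.2],[0.56,0,-0.02]]]'; python3 - <<'E'
from h import *
rep()
E
```

```text
time_s: 6.45
position: [0.497, -0.2963, 0.1331]
tcp_rot: [0.485, 0.515, -0.482, 0.517]
wrist_force: [-1.3, 0.9, 11.6]
grip_width: 0.155
[ 0.497  -0.2963  0.1331] F [-11.6  -1.1  -1. ] T [ 0.24  0.24 -0.39] x [ 6.e-03  7.e-04 -1.e+00] yaw 3.7 [-0.33  0.55  1.01  1.9  -0.56  1.    1.  ]
```

```bash
python3 -m inch '[[[0.2,0,0],[0.12,0,0]],[[0.25,0,0],[0.24,0,0]],[[0.25,0,0],[0.36,0,0]],[[0.25,0,0],[0.48,0,0]],[[0.25,0,0],[0.6,0,0]],[[0.25,0,0],[0.62,0,0]],[[0.25,0,0],[0.62,0,0]]]'; python3 - <<'E'
from h import *
rep()
E
```

```text
time_s: 7.15
position: [0.4976, -0.2969, 0.133]
tcp_rot: [0.62, 0.343, -0.615, 0.345]
wrist_force: [-4.2, 2.2, 14.4]
grip_width: 0.152
[ 0.4976 -0.2969  0.133 ] F [-14.4  -4.6   0.3] T [-0.03  0.01 -1.37] x [ 0.0068  0.0016 -1.    ] yaw -31.8 [-0.4   0.64  1.15  1.9  -0.69  1.06  0.48]
```

```bash
python3 -m inch '[[[-0.3,0,0],[0,0,0]],[[-0.6,0,0],[0,0,0]],[[-0.6,0,0],[0,0,0]]]';python3 -m inch '[[[0,0,0],[0,0,0]],[[0,0,0],[0,0,0]],[[0,0,0],[0,0,0]],[[0,0,0],[0,0,0]],[[0,0,0],[0,0,0]],[[0,0,0],[0,0,0]]]' 8.54; python3 -m inch '[[[-2,0,0],[0,0,0]],[[-5,0,0],[0,0,0]],[[-9,0,0],[0,0,0]],[[-12,0,0],[0,0,0]],[[-12,0,0],[0,0,0]],[[-12,0,0],[0,0,0]]]'; python3 - <<'E'
from h import *
rep()
s=snap('wrist','w4.png');W=wcloud(s)
m=(abs(W[...,2]-.172)<.012)&(np.hypot(W[...,0]-.4965,W[...,1]+.297)<.035)
print(m.sum(),np.nanpercentile(W[m][:,2],[5,50,95]))
m&=abs(W[...,2]-np.median(W[m][:,2]))<.004
print(cv2.minAreaRect((W[m][:,:2]*1000).astype('float32')))
E
```

```text
time_s: 7.45
position: [0.4979, -0.2963, 0.1389]
tcp_rot: [0.62, 0.344, -0.615, 0.345]
wrist_force: [-1.5, 1.8, 7.1]
grip_width: 0.155
time_s: 8.05
position: [0.4978, -0.2963, 0.1388]
tcp_rot: [0.62, 0.344, -0.615, 0.345]
wrist_force: [-0.2, 0.5, -0.6]
grip_width: 0.997
time_s: 8.65
position: [0.4973, -0.2967, 0.2593]
tcp_rot: [0.62, 0.344, -0.615, 0.345]
wrist_force: [-0.5, -0.1, -0.5]
grip_width: 1.0
[ 0.4973 -0.2967  0.2593] F [ 0.5 -0.4  0.3] T [ 0.03 -0.   -0.02] x [ 0.0076  0.0024 -1.    ] yaw -31.7 [-0.53  0.52  1.32  1.79 -0.54  1.26  0.38]
1292 [0.17049835 0.17386588 0.1751615 ]
((498.7912902832031, -297.9620666503906), (55.740413665771484, 13.604156494140625), 57.805294036865234)
```

View pics/w4.png

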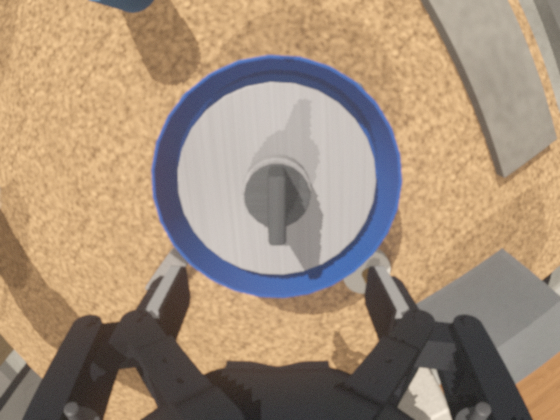

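```bash
python3 -c "
from h import *
print(manip.finish_job())"
```

```text
the job is handed in; nothing more can be done
None
```

The large unit's clamp knob is pushed down, turned a quarter turn clockwise and released. My last checks show it locked. I handed the job in at about 8.7 s of robot time.

- **Lock:** after release the wrist camera shows the bar top at 174 mm, against 181 mm at the start. That is 7 mm down, which matches the locking recess.
- **Turn:** the bar has turned about 91° clockwise.
- **Robot clear:** the gripper is open about 12 cm above where it let go, and the wrist force is near zero.
- **Small unit:** the arm never touched its knob. I did not photograph it again after the move.

**What went differently:** the knob stuck at about 11 mm down with about 30 N of push, most likely because the grip was slightly tilted. The first 23° of the turn, and possibly a little more, was made at that depth; it was already past the 10 mm the lugs need. With the tilt corrected it went the full 14 mm at about 12 N, and at least the last 35° was made there.

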